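Press the proud dish lid home with the toggle clamp

ROBOT

A 7-joint arm with a two-finger parallel gripper is mounted at the origin on the work surface. World frame = base frame: x ahead of the robot, y to its left, z up, the work surface at z = 0. Lengths are in m, angles in rad, forces in N, time in s.
With the tool pointing down it reaches from about 0.425 to 0.825 m from the base axis. Payload 3.6 kg.
Tool frame: the origin (TCP) lies where the fingers leave the gripper's body, on its centre line; the fingertips stand 73 mm ahead of it and the grasp point (between the pads) lies 54 mm ahead of it; z points along the fingers, y is the line along which they close (so a half turn about z gives the same grasp; the last joint's range is limited). The gripper opens to 85 mm and grips with 20 to 120 N. Pads are 22 mm wide; open, the fingers measure 114 mm over their backs; the gripper's body (76 mm by 85 mm) begins 54 mm behind the grasp point. The pads swing forward as they close: fully open they stand 13 mm farther back than shut.
Start: joints at [-1.157, 0.615, -0.013, 1.423, 0.008, 1.103, -0.04], TCP at [0.277, 0.588, 0.304] pointing down, gripper open.
Joint ranges: [-3.12, 3.12], [-0.3, 2.06], [-1.34, 1.32], [0.26, 2.42], [-1.36, 4.5], [0.01, 1.98], [-2.84, 2.84]. Speed limits (rad/s): [2.79, 2.79, 3.14, 3.14, 3.14, 3.14, 3.14].

INTERFACE

Orientations are given as a unit quaternion [x, y, z, w].
In Python, from station import arm, snapshot, camera_info, ticket gives the robot as it stands. Calls block until the motion is done:
- arm.movep(position, orientation): joint-space move of the TCP to a pose.
- arm.line_to(position, velocity=0.15, ori=None): straight line of the TCP; ori=None keeps the orientation; velocity is the mean speed in m/s.
- arm.move_j(angles): joint-space move.
- arm.move_gripper(opening, effort=None): opening from 0.0 (shut) to 1.0 (fully open); effort is the grip in N (None keeps the last); returns when the fingers have stopped.
- arm.pause(seconds).
- arm.ik(position, orientation): joint angles nearest the present ones, or None.
- snapshot(name): name is "scene" or "top" or "wrist"; returns the picture (420x560x3 uint8, blue, green, red); there is no depth.
- camera_info(name): a dict with "fx", "fy", "cx", "cy" (pixels), "R" (3x3) and "t" (3): a world point X has camera coordinates R X + t; the wrist camera has in their place "T_tool_cam" (4x4, takes a point from camera to tool coordinates, whose origin is the TCP and whose axes are the flange's). Camera axes: x right, y down, z forward; pixel columns grow to the right and rows downward; lengths in m; the calibration is good to about 2 mm. A picture is of the moment at which its call begins: read the wrist's pose just before it. camera_info takes no time and is no camera call.
A pose or a line that the arm cannot do raises arm.MotionError and nothing moves.
- ticket.finish_job(): hands the job in; it is judged then, once.
Readings, each from a call of its own:
- arm.read_time(): time.
- arm.read_joint_positions(): joint angles.
- arm.read_dq(): joint speeds.
- arm.read_effort(): joint torques, N m.
- arm.read_tool_pos(): TCP position.
- arm.read_eef_rot(): TCP orientation.
- arm.read_ft_force(): force on the tool from outside, world axes, zero at the start.
- arm.read_wrist_torque(): the same for the moment, N m.
- arm.read_opening(): opening from 0.0 (shut) to 1.0 (fully open).
- arm.read_finger_force(): force on a finger pad.
Only numpy, scipy, OpenCV 4.12 (cv2) and the standard library are available. Lean on these libraries where they do the work, as an engineer would, in place of code of your own. Each camera call takes 0.05 s, during which the arm holds its last target. There are 200 camera calls.

TASK

One of the two dishes in the lid-pressing stations has its lid standing proud. Swing that station's toggle clamp by its handle over centre and down onto the lid so that it presses the lid fully home, hold it there a moment, then swing the same clamp back to its open stop so that the dish can be collected. Do not touch the lids or dishes with the robot, and leave the other clamp and the things standing around alone.

Things in the scene. Friction and masses are not known exactly. Their poses are not given: they have to be found in the camera images.
- left_station: Lid-pressing station fixed on the left (+y) half of the worktop: aluminium plate 235 x 130 x 12 mm, steel pivot bracket (50 long, 44 wide, 116 high) and a nest of four low stops. Origin on the worktop under the clamp's pivot; x from the pivot to the nest (roughly away from the robot), y along the pivot axis, z up. The plate runs from x = -55 to +180 mm.
- left_pivot (a point): The clamp's hinge axis (along the station's y), 100 mm above the worktop, over the station's origin.
- left_nest (a point): Centre of the nest, on the plate's top (12 mm above the worktop), 110 mm ahead of the pivot along the station's x. A dish stands here.
- left_clamp (a joint): Clamp angle; one stiff piece: 120 mm arm with rubber pad, and a 130 mm handle at 75 deg to it. 0 = open stop (start): arm up, handle back towards the robot, 25 deg above level. Grows as it closes: 1.40 = arm level, pad on a home lid, handle 15 deg past upright; end stop 1.45. A spring drives it away from 0.70 (centre) both ways; about 10 N at the bar carries it over.
- left_bar (a point): Middle of the handle's black round cross-bar, 18 mm in diameter, 120 mm long along the station's y. The 14 mm stem meets it in the middle: grip it about 37 mm to either side. At clamp angle q it lies 130*cos(155 deg - q) mm from the pivot along the station's x and 130*sin(155 deg - q) mm above it. The point turns with the clamp.
- left_pad (a point): Centre of the underside of the clamp's rubber pad (30 mm in diameter), 110 mm out along the arm.
- right_station: Lid-pressing station fixed on the right (-y) half of the worktop: aluminium plate 235 x 130 x 12 mm, steel pivot bracket (50 long, 44 wide, 116 high) and a nest of four low stops. Origin on the worktop under the clamp's pivot; x from the pivot to the nest (roughly away from the robot), y along the pivot axis, z up. The plate runs from x = -55 to +180 mm.
- right_pivot (a point): The clamp's hinge axis (along the station's y), 100 mm above the worktop, over the station's origin.
- right_nest (a point): Centre of the nest, on the plate's top (12 mm above the worktop), 110 mm ahead of the pivot along the station's x. A dish stands here.
- right_clamp (a joint): Clamp angle; one stiff piece: 120 mm arm with rubber pad, and a 130 mm handle at 75 deg to it. 0 = open stop (start): arm up, handle back towards the robot, 25 deg above level. Grows as it closes: 1.40 = arm level, pad on a home lid, handle 15 deg past upright; end stop 1.45. A spring drives it away from 0.70 (centre) both ways; about 10 N at the bar carries it over.
- right_bar (a point): Middle of the handle's black round cross-bar, 18 mm in diameter, 120 mm long along the station's y. The 14 mm stem meets it in the middle: grip it about 37 mm to either side. At clamp angle q it lies 130*cos(155 deg - q) mm from the pivot along the station's x and 130*sin(155 deg - q) mm above it. The point turns with the clamp.
- right_pad (a point): Centre of the underside of the clamp's rubber pad (30 mm in diameter), 110 mm out along the arm.
- dish_a: Round white dish, 112 mm in diameter at the rim, 52 mm high, loose in a nest (either dish may be in either station). Origin at the centre of its underside, z up.
- lid_a (a joint): How far the lid of dish_a stands proud of the dish's rim, in m: 0 = fully home, up to 0.016. One lid starts 11 to 15 mm proud, with its black seal showing below the steel, the other home. It slides stiffly (about 4 N).
- lid_a_top (a point): Centre of the top of the lid of dish_a: a flat steel lid 114 mm in diameter with a low button 36 mm wide; with the lid home it is 64 mm above the dish's underside.
- dish_b: Round white dish, 112 mm in diameter at the rim, 52 mm high, loose in a nest (either dish may be in either station). Origin at the centre of its underside, z up.
- lid_b (a joint): How far the lid of dish_b stands proud of the dish's rim, in m: 0 = fully home, up to 0.016. One lid starts 11 to 15 mm proud, with its black seal showing below the steel, the other home. It slides stiffly (about 4 N).
- lid_b_top (a point): Centre of the top of the lid of dish_b: a flat steel lid 114 mm in diameter with a low button 36 mm wide; with the lid home it is 64 mm above the dish's underside.
- jug: Bystander: stainless vacuum jug with black top, 120 mm in diameter, 220 mm high, handle to its +y. Origin under its centre.
- mug: Bystander: white mug, 76 mm wide, 70 mm high, standing on the tray. Origin under its centre.
- tray: Bystander: white meal tray, 220 x 300 x 16 mm. Origin under its centre.
- bottle: Bystander: clear water bottle with a blue cap, 64 mm in diameter, 190 mm high. Origin under its centre.
Things that resemble listed ones, but are neither listed nor needed, are in the scene too. What is shaped like the dish_b but purple or yellow is not meant.

How it is judged:
On the way:
1. the clamp over the proud lid is swung over centre and down, and the lid is pressed fully home (((horizontal distance between dish_a and left_nest below 0.012 m and value of joint left_clamp above 1.34 rad and value of joint lid_a below 0.003 m) or (horizontal distance between dish_a and right_nest below 0.012 m and value of joint right_clamp above 1.34 rad and value of joint lid_a below 0.003 m))), for 0.4 s.
At the end, for the whole second after the job is handed in: Both clamps stand open (below 0.2 rad), both lids are home (within 3 mm), and both dishes stand upright and still (within 0.1 rad, below 0.03 m/s) in their nests (within 12 mm of the nest's centre). On the way the clamp over the proud lid was down (beyond 1.34 rad) with that lid home for 0.4 s (value of joint each of left_clamp, right_clamp below 0.2 rad and value of joint each of lid_a, lid_b below 0.003 m and (horizontal distance between dish_a and left_nest below 0.012 m or horizontal distance between dish_a and right_nest below 0.012 m) and angle between each of dish_a, dish_b's own z axis and vertical below 0.1 rad and linear speed of each of dish_a, dish_b below 0.03 m/s and (horizontal distance between dish_b and left_nest below 0.012 m or horizontal distance between dish_b and right_nest below 0.012 m)); the robot touches nothing.
It fails at once if the robot pushes on a lid or a dish (over 2 N) (contact force between any of the fingers, the arm and dish_a above 2 N or contact force between any of the fingers, the arm and dish_b above 2 N).
It fails at once if the clamp over the dish whose lid was home is swung (beyond 0.3 rad) ((horizontal distance between dish_b and left_nest below 0.03 m and value of joint left_clamp above 0.3 rad) or (horizontal distance between dish_b and right_nest below 0.03 m and value of joint right_clamp above 0.3 rad)).
It fails at once if a bystander is moved by more than 30 mm (distance of any of jug, mug, tray, bottle from where it was at the start of the episode above 0.03 m).
It also fails if it takes over 38 s, if anything falls off the work surface, if the arm or the gripper's body presses on something with over 40 N, if the wrist force passes 120 N, or if a joint passes its speed limit or range.

## Working session

There is one attempt and no reset: what is moved stays moved. The work goes in short steps, each a Python script; the robot and the scene stay as the last script left them, time stands still between calls to the robot, and variables do not carry over. Pictures are saved under pics/ and viewed, at most 10 in all, crops included, and the job is handed in when it is done.

```bash
mkdir -p pics; ls; python3 - <<'E'
from station import arm, snapshot, camera_info, ticket
import cv2
for n in ("scene","top"):
    cv2.imwrite(f"pics/{n}0.png",snapshot(n)); c=camera_info(n); print(n,c)
print(camera_info("wrist")); print(arm.read_time(),arm.read_tool_pos(),arm.read_eef_rot(),arm.read_opening())
E
```

```text
pics
scene {'fx': 532.7896715904734, 'fy': 532.7896715904734, 'cx': 272.2180707229229, 'cy': 218.3276486870128, 'R': array([[-0.73261222,  0.68036393,  0.01960258],
       [ 0.43700383,  0.49225311, -0.75280444],
       [-0.52183042, -0.54294733, -0.65795229]]), 't': array([ 0.42254071, -0.12032169,  2.05982678])}
top {'fx': 436.50072492642005, 'fy': 436.50072492642005, 'cx': 276.8983704934328, 'cy': 214.45433907418894, 'R': array([[-0.01013722, -0.99994713,  0.00172446],
       [-0.98248569,  0.00963928, -0.18608856],
       [ 0.1860621 , -0.00358067, -0.98253146]]), 't': array([-0.01780641,  0.58625267,  1.30387467])}
{'fx': 323.17276270892216, 'fy': 323.17276270892216, 'cx': 280.5271961123517, 'cy': 206.75577018695589, 'T_tool_cam': array([[ 3.97884330e-04, -9.46784698e-01, -3.21867329e-01,
         8.34892523e-02],
       [ 9.99999815e-01,  5.24465797e-04, -3.06560889e-04,
        -2.56209545e-04],
       [ 4.59055564e-04, -3.21867148e-01,  9.46784732e-01,
        -6.88060006e-02],
       [ 0.00000000e+00,  0.00000000e+00,  0.00000000e+00,
         1.00000000e+00]])}
0.1 [0.27708635 0.5874072  0.30282283] [ 2.18565723e-01  9.75821521e-01 -1.15393766e-03 -2.30576335e-04] 1.0014207348925581
```

View pics/scene0.png

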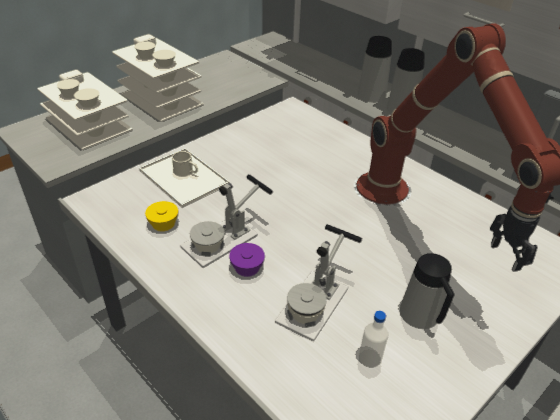

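View pics/top0.png

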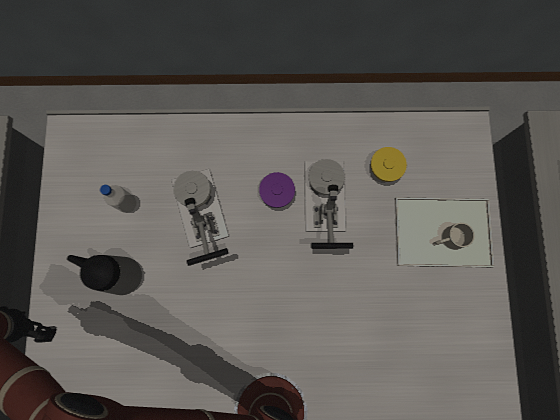

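The scene view shows the left station (dish at about 307,303, bar at 343,233) and the right station (dish at 207,238, bar at 259,184). The lookalikes are a purple dish (247,260) and a yellow dish (162,215). In the top view, the left dish is at (194,190) with its bar at (207,257), and the right dish is at (326,177) with its bar at (332,246). I need a close crop to see which lid stands proud.

```bash
python3 - <<'E'
import cv2,numpy as np
s=cv2.imread("pics/scene0.png");t=cv2.imread("pics/top0.png")
z=lambda im,x,y,w,h,k:cv2.resize(im[y:y+h,x:x+w],None,fx=k,fy=k,interpolation=cv2.INTER_CUBIC)
a=np.hstack([z(s,275,222,80,110,4.9)[:540,:392],z(s,180,170,80+15,110,4.9)[:540,:400]])
cv2.imwrite("pics/crop1.png",a)
b=np.hstack([z(t,165,165,75,105,5)[:525,:375],z(t,300,150,75,105,5)[:525,:375]])
cv2.imwrite("pics/crop2.png",b); print(a.shape,b.shape)
E
```

```text
(539, 792, 3) (525, 750, 3)
```

View pics/crop1.png

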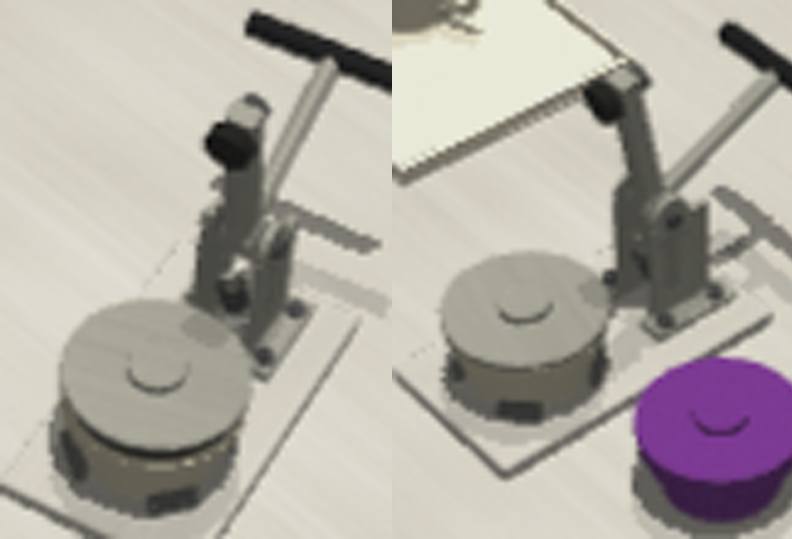

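View pics/crop2.png

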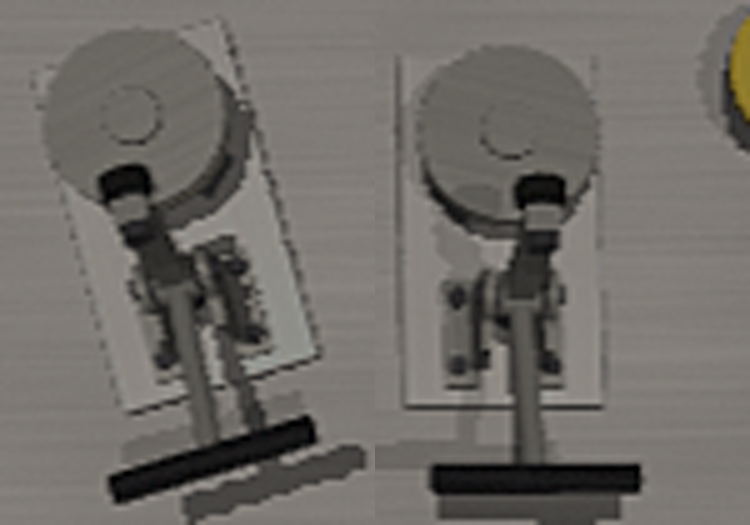

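The left station's lid stands proud: its black seal shows as a dark band below the steel at crop (155,445). The right lid sits flush, so left_clamp is the target. Next I triangulate its bar, lid and plate from the two views.

```bash
cat > h.py <<'E'
import numpy as np, cv2
from station import arm, snapshot, camera_info
def P(n):
    c=camera_info(n); K=np.array([[c["fx"],0,c["cx"]],[0,c["fy"],c["cy"]],[0,0,1]])
    return K@np.c_[c["R"],c["t"]]
def tri(a,b):
    X=cv2.triangulatePoints(P("scene"),P("top"),np.array(a,float).reshape(2,1),np.array(b,float).reshape(2,1))[:,0]
    return X[:3]/X[3]
def proj(n,X):
    p=P(n)@np.r_[X,1]; return p[:2]/p[2]
def bar(im,x,y,w,h,thr):
    m=(im[y:y+h,x:x+w].max(2)<thr).astype(np.uint8)
    n,l,st,ce=cv2.connectedComponentsWithStats(m)
    best=max(range(1,n),key=lambda i:st[i,4]); ys,xs=np.where(l==best)
    p=np.c_[xs+x,ys+y].astype(float); c=p.mean(0); v=np.linalg.svd(p-c,full_matrices=False)[2][0]; d=(p-c)@v
    return c,c+v*d.min(),c+v*d.max(),len(p)
E
python3 - <<'E'
from h import *
s=cv2.imread("pics/scene0.png");t=cv2.imread("pics/top0.png")
np.set_printoptions(precision=4,suppress=True)
for thr in (35,45):
    S=bar(s,318,218,48,30,thr);T=bar(t,180,240,52,30,thr)
    print(S,T)
    print("mid",tri(S[0],T[0]))
    e=sorted([S[1],S[2]],key=lambda p:p[0]); f=sorted([T[1],T[2]],key=lambda p:-p[0])
    A=tri(e[0],f[0]);B=tri(e[1],f[1]); print(A,B,np.linalg.norm(A-B),np.linalg.norm(proj("scene",A)-e[0]),np.linalg.norm(proj("scene",B)-e[1]))
# lid button and jug, bottle estimates
print("lid",tri([275+157/4.9,222+362/4.9],[165+131/5,165+114/5]))
print("jug",tri([433,268],[103,270]),"bottle",tri([380,316],[107,189]))
E
```

```text
(array([333.1562, 230.0625]), array([325.8993, 227.2608]), array([339.7632, 232.6133]), 32) (array([207.2957, 256.3696]), array([227.1087, 250.3583]), array([187.1465, 262.4829]), 230)
mid [0.4593 0.16   0.1631]
[0.465  0.1196 0.1516] [0.4551 0.1993 0.1778] 0.0844707278647959 0.08790574860156106 8.579059922357994
(array([343.0738, 232.9866]), array([325.5995, 226.0019]), array([360.0854, 239.7863]), 149) (array([207.1837, 256.3918]), array([227.0928, 250.3034]), array([187.1578, 262.5159]), 245)
mid [0.4482 0.1752 0.1554]
[0.4651 0.1186 0.1561] [0.4322 0.2303 0.1557] 0.11646615957507522 0.07009982117303384 0.21960734485111244
lid [0.6654 0.2391 0.088 ]
jug [0.4068 0.4576 0.1926] bottle [0.6386 0.4616 0.1826]
```

The triangulated bar has z = 0.155, length 116 mm and yaw about 16°. The lid is at z = 0.088, within 2 mm of where the geometry predicts, so the measurements agree. Now I plan the arc and check its IK.

```bash
cat >> h.py <<'E'
from scipy.spatial.transform import Rotation as Rn
MID=np.array([.4482,.1752,.1554]); YAW=np.arctan2(.0329,.1117); Z=np.array([0,0,1.])
XD=np.array([np.cos(YAW),np.sin(YAW),0]); YD=np.array([-np.sin(YAW),np.cos(YAW),0])
PIV=MID-.130*(np.cos(np.radians(155))*XD+np.sin(np.radians(155))*Z)
OFF=-.037
def pose(q,th,flip,back=0.):
    a=np.radians(155)-q; p=PIV+.130*(np.cos(a)*XD+np.sin(a)*Z)+OFF*YD
    z=-np.cos(th)*Z+np.sin(th)*XD; y=(np.cos(th)*XD+np.sin(th)*Z)*flip; x=np.cross(y,z)
    return p-(.054+back)*z, Rn.from_matrix(np.c_[x,y,z]).as_quat()
E
python3 - <<'E'
from h import *
np.set_printoptions(precision=2,suppress=True)
print(PIV,np.degrees(YAW))
for flip in (1,-1):
  for t0 in (0,15,30,45):
    r=[arm.ik(*pose(q,np.radians(t0)*(1-q/1.4),flip,b)) for q,b in ((0,.1),(0,0),(.35,0),(.7,0),(1.05,0),(1.42,0))]
    print(flip,t0,[None if v is None else np.array(v) for v in r])
E
```

```text
[0.56 0.21 0.1 ] 16.411754456993865
1 0 [array([-0.55,  0.35,  0.29,  1.9 , -0.13,  0.91,  0.08]), array([-0.49,  0.49,  0.22,  2.02, -0.17,  0.64,  0.12]), array([-0.51,  0.47,  0.24,  1.91, -0.16,  0.77,  0.11]), array([-0.5 ,  0.49,  0.25,  1.78, -0.15,  0.88,  0.11]), array([-0.49,  0.54,  0.25,  1.65, -0.15,  0.97,  0.1 ]), array([-0.46,  0.62,  0.22,  1.51, -0.15,  1.03,  0.09])]
1 15 [array([-0.6 ,  0.22,  0.3 ,  2.15, -0.11,  0.52,  0.06]), array([-0.44,  0.42,  0.12,  2.22, -0.14,  0.25,  0.08]), array([-0.5 ,  0.4 ,  0.21,  2.06, -0.17,  0.49,  0.11]), array([-0.51,  0.44,  0.25,  1.89, -0.16,  0.7 ,  0.11]), array([-0.5 ,  0.52,  0.25,  1.7 , -0.16,  0.88,  0.11]), array([-0.46,  0.62,  0.22,  1.51, -0.15,  1.03,  0.09])]
1 30 [array([-0.68,  0.15,  0.35,  2.42, -0.29,  0.07,  0.23]), array([ 0.39,  0.66, -1.15,  2.4 ,  1.83,  0.72, -1.88]), array([-0.44,  0.36,  0.11,  2.21, -0.1 ,  0.18,  0.04]), array([-0.51,  0.4 ,  0.23,  1.99, -0.17,  0.51,  0.11]), array([-0.5 ,  0.49,  0.26,  1.76, -0.17,  0.78,  0.11]), array([-0.46,  0.62,  0.22,  1.51, -0.15,  1.04,  0.09])]
1 4
[... 861 characters left out ...]
-0.57,  1.69,  0.38,  0.94,  2.75]), array([ 0.  ,  0.67, -0.58,  1.49,  0.4 ,  1.1 ,  2.76])]
-1 30 [array([-0.13,  0.15, -0.29,  2.4 ,  0.95,  0.12,  2.11]), array([ 0.06,  0.47, -0.58,  2.41,  2.14,  0.37,  0.94]), array([-0.07,  0.38, -0.37,  2.2 ,  0.76,  0.26,  2.33]), array([ 0.02,  0.43, -0.5 ,  1.97,  0.45,  0.57,  2.65]), array([ 0.02,  0.53, -0.55,  1.74,  0.39,  0.84,  2.73]), array([ 0.  ,  0.68, -0.59,  1.49,  0.4 ,  1.11,  2.76])]
-1 45 [None, None, array([ 0.08,  0.41, -0.59,  2.35,  2.06,  0.33,  1.03]), array([-0.03,  0.39, -0.43,  2.08,  0.59,  0.37,  2.51]), array([ 0.02,  0.5 , -0.53,  1.79,  0.41,  0.75,  2.71]), array([ 0.  ,  0.68, -0.59,  1.49,  0.39,  1.11,  2.76])]
```

```bash
python3 - <<'E'
from h import *
p=arm.read_tool_pos(); arm.line_to([p[0],p[1],.42],velocity=.25); print(arm.read_time())
arm.movep(*pose(0,np.radians(10),1,.12)); print(arm.read_time(),arm.read_tool_pos(),arm.read_joint_positions(),arm.read_ft_force())
R=Rn.from_quat(arm.read_eef_rot()).as_matrix(); t=np.array(arm.read_tool_pos())
im=snapshot("wrist"); c=camera_info("wrist"); T=c["T_tool_cam"]
def pr(X):
    v=T[:3,:3].T@(R.T@(X-t)-T[:3,3]); return (int(c["fx"]*v[0]/v[2]+c["cx"]),int(c["fy"]*v[1]/v[2]+c["cy"]))
for s in (-.06,-.037,0,.06): q=pr(MID+s*YD); print(s,q); cv2.circle(im,q,3,(0,0,255),1)
cv2.imwrite("pics/wrist1.png",im)
E
```

```text
0.7167
2.5 [0.43006661 0.13250998 0.32694633] [-0.6171184   0.22746046  0.32667509  2.0424846  -0.10740067  0.71028203
  0.05955571] [ 0.25885093  0.37427021 -1.07638906]
-0.06 (280, 235)
-0.037 (280, 208)
0 (280, 162)
0.06 (280, 77)
```

View pics/wrist1.png

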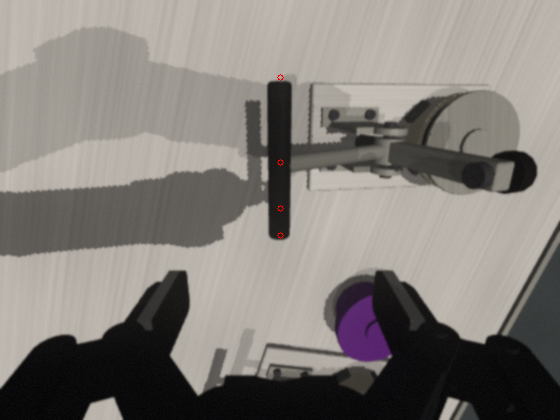

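The wrist view shows the bar from (279,81) to (280,239). My projected marks match within about 2 mm and the stem meets it at (285,160), so the grip point (280,208) is clear of the stem. Next I grasp, then swing.

```bash
cat >> h.py <<'E'
TH=lambda q: np.radians(10)*(1-q/1.4)
def st(m): print(m,round(arm.read_time(),2),np.round(arm.read_tool_pos(),4),np.round(arm.read_ft_force(),1),round(arm.read_opening(),3),np.round(arm.read_finger_force(),1))
E
python3 - <<'E'
from h import *
arm.line_to(pose(0,TH(0),1)[0],velocity=.1); st("down")
arm.move_gripper(0.0,effort=70); st("grip")
for q in (.1,.2,.3):
    p,o=pose(q,TH(q),1); arm.line_to(p,velocity=.08,ori=o); st(q)
cv2.imwrite("pics/s2.png",np.vstack([cv2.resize(snapshot("scene")[190:340,240:400],None,fx=3.5,fy=3.5)]))
E
```

```text
down 3.9 [0.4499 0.1371 0.2091] [-0.4 -0.2  0.6] 1.0 0.0
grip 4.54 [0.4493 0.137  0.2088] [-1.8 -1.2  6.1] 0.185 68.2
0.1 4.86 [0.4544 0.1385 0.2185] [ -0.4  -0.5 -10.6] 0.186 69.1
0.2 5.17 [0.4612 0.1405 0.2296] [ -3.4  -0.7 -10.8] 0.186 69.0
0.3 5.49 [0.4689 0.1427 0.2398] [-5.6 -3.  -8.5] 0.185 69.3
```

View pics/s2.png

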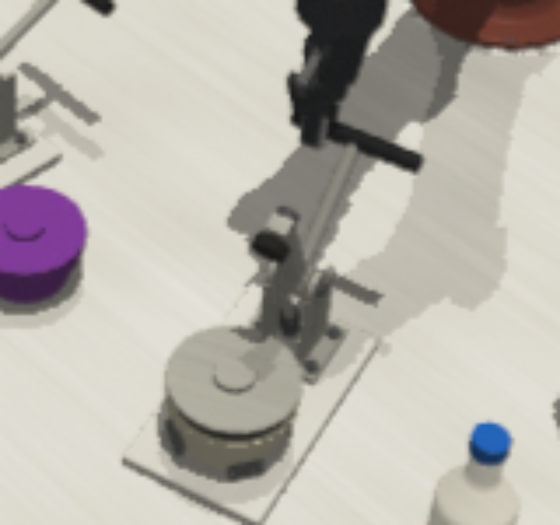

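The gripper holds the bar at (320,130) and the clamp's arm is tipping forward, with the pad at (268,245). Forces match the spring. I'll continue down and hold.

```bash
python3 - <<'E'
from h import *
for q in (.4,.5,.6,.7,.8,.9,1.0,1.1,1.2,1.26,1.32,1.36,1.40,1.42):
    p,o=pose(q,TH(q),1); arm.line_to(p,velocity=.08 if q<1.2 else .05,ori=o); st(q)
    if np.linalg.norm(arm.read_ft_force())>60: print("stop"); break
arm.pause(.6); st("hold")
cv2.imwrite("pics/s3.png",cv2.resize(snapshot("scene")[200:340,250:390],None,fx=4,fy=4,interpolation=cv2.INTER_CUBIC))
E
```

```text
0.4 5.86 [0.4771 0.1451 0.2488] [-9.7 -3.2 -5.5] 0.178 69.4
0.5 6.17 [0.486  0.1477 0.2571] [-12.5  -2.9  -0.3] 0.183 69.4
0.6 6.49 [0.4957 0.1505 0.2648] [-16.   -4.6   5.4] 0.185 69.3
0.7 6.81 [0.5085 0.1542 0.2735] [-19.1  -5.5  17.5] 0.185 68.9
0.8 7.12 [0.5287 0.1602 0.2818] [-5.5 -0.7 12.5] 0.184 72.7
0.9 7.44 [0.5425 0.1644 0.2848] [-1.1  0.1  6.7] 0.184 73.5
1.0 7.76 [0.5574 0.1688 0.287 ] [5.7 1.9 3.1] 0.181 73.3
1.1 8.08 [0.5699 0.1725 0.2868] [7.7 2.1 0.1] 0.188 74.2
1.2 8.51 [0.5822 0.1762 0.2856] [ 7.6  2.7 -1.2] 0.185 75.3
1.26 8.82 [0.5884 0.1779 0.2848] [5.5 2.1 3.4] 0.186 75.8
1.32 9.14 [0.5961 0.1802 0.2828] [6.6 1.7 1.4] 0.187 77.0
1.36 9.4 [0.6006 0.1815 0.2818] [5.7 2.2 3.1] 0.181 77.2
1.4 9.66 [0.604  0.1825 0.281 ] [1.3 1.2 8.3] 0.18 77.8
1.42 9.91 [0.6045 0.1826 0.2809] [-4.5 -0.7 14.7] 0.184 78.4
hold 10.51 [0.6045 0.1826 0.281 ] [-4.7 -0.9 13.9] 0.184 78.4
```

View pics/s3.png

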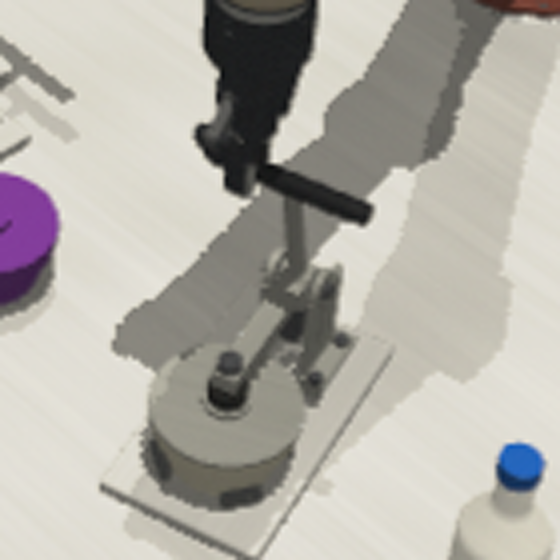

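The clamp is down with its pad on the button (228,395) and the seal no longer shows. Force rises against a hard stop at about 1.40 rad. I'll press a little firmer and hold, then swing back.

```bash
python3 - <<'E'
from h import *
p,o=pose(1.45,TH(1.42),1); arm.line_to(p,velocity=.05,ori=o); arm.pause(.8); st("press")
for q in (1.4,1.3,1.2,1.1,1.0,.9,.8,.7,.6,.5,.4,.3,.2,.1,.03,0):
    p,o=pose(q,TH(q),1); arm.line_to(p,velocity=.08,ori=o)
    if q in(1.2,.7,.3,.1,0): st(q)
arm.pause(.3); st("open stop")
cv2.imwrite("pics/s4.png",cv2.resize(snapshot("scene")[200:340,250:390],None,fx=4,fy=4,interpolation=cv2.INTER_CUBIC))
E
```

```text
press 11.61 [0.6052 0.1827 0.2809] [-13.8  -2.6  23.7] 0.185 79.4
1.2 12.49 [0.5841 0.1768 0.2846] [13.8  3.3 -4.6] 0.187 76.2
0.7 14.09 [0.5211 0.158  0.2783] [ 1.1  0.9 21. ] 0.184 75.3
0.3 15.36 [0.4711 0.1434 0.2399] [-0.6 -0.5 -6. ] 0.184 78.1
0.1 15.99 [0.4568 0.1392 0.2198] [  4.7   0.6 -15.7] 0.181 80.1
0 16.51 [0.4499 0.1371 0.2084] [  4.7  -0.1 -12.1] 0.185 78.9
open stop 16.81 [0.4499 0.1371 0.2083] [  5.6   0.1 -14.2] 0.181 78.8
```

View pics/s4.png

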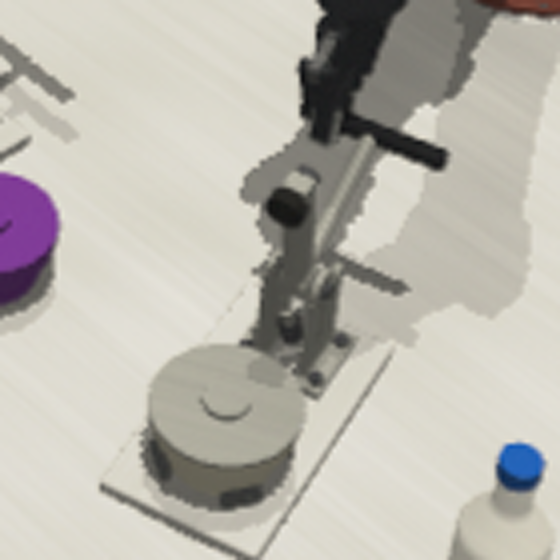

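The clamp is back near its open stop, with the pad at (287,205), and the lid is flush. I'll release, retreat and verify.

```bash
python3 - <<'E'
from h import *
arm.move_gripper(1.0); arm.pause(.3); st("rel")
p,o=pose(0,TH(0),1,.15); arm.line_to(p,velocity=.12,ori=o); arm.pause(.5); st("up")
s=snapshot("scene");t=snapshot("top")
S=bar(s,318,218,48,30,45);T=bar(t,180,240,52,30,45); print("scene bar",S[0],"was 343.07 232.99; top",T[0],"was 207.18 256.39",S[3],T[3])
z=lambda im,x,y,w,h,k:cv2.resize(im[y:y+h,x:x+w],None,fx=k,fy=k,interpolation=cv2.INTER_CUBIC)
cv2.imwrite("pics/s5.png",np.hstack([z(s,270,210,100,130,4),z(s,175,150,100,130,4)]))
E
```

```text
rel 17.83 [0.4497 0.1371 0.2085] [ 0.5  0.8 -0.5] 1.0 0.0
up 19.73 [0.4247 0.1297 0.3562] [ 0.   0.  -1.3] 0.996 0.0
scene bar [342.55063291 232.69620253] was 343.07 232.99; top [212.87596899 253.93410853] was 207.18 256.39 158 258
```

View pics/s5.png

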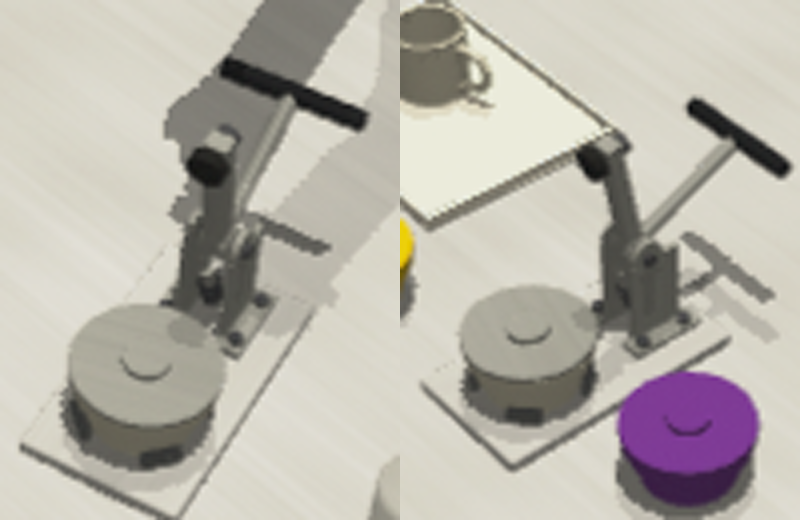

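Both clamps stand open and both lids are flush, with no seal visible. In the scene view the left bar is back within 1 px of its start; in the top view the gripper hides part of the bar. I'm handing in.

```bash
python3 -c "
from station import ticket
print(ticket.finish_job())"
```

```text
the job is handed in; nothing more can be done
None
```

The left clamp pressed the proud lid home, held it there, and was swung back to its open stop; I handed the job in at about 20 s on the robot's clock, but no verdict came back.

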